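# Open a tight plaster mould

## Task

Take the firebrick off the plaster mould and set it down flat on the free half of the ware board. Then grip the mould's top half across its width and rock it free of its tight keys, not pulling it straight off: lift one long edge about 5 mm while the other stays down, let it back, do the same with the other edge, at least twice each way. Then lift it off and finish still holding it level, 2 to 3 cm straight above the lower half, with everything else left where it stands.

Things in the scene. Friction and masses are not known exactly. Their poses are not given: they have to be found in the camera images.
- mould_lower: Darker lower half of a plaster mug-handle mould, fixed in a timber cradle on the bench. Origin on the bench under its centre; x along its 152 mm length, y across its 60 mm width, z up. Its flat upper face (the joint) is 60 mm above the bench; a blue handle pattern stands 6 mm proud in it. Cradle: 210 x 100 mm board, stops and cleats up to 34 mm above the bench, out to y = +/-41 mm.
- mould_top: Light plaster top half, 152 (x) by 60 (y) by 42 mm (z), 0.5 kg; origin at the centre of its underside, 60 mm above the bench when home, axes as the lower half's. Sides flat, free to grip. Four 14 mm keys under its corners (x +/-62, y +/-14 mm) fit tightly: a straight pull takes 25 to 35 N. It can rock about x by 10 degrees; rocking each edge up 5 mm or more loosens the fit to about half.
- edge_left (a point): Point on the top half: middle of the lower long edge on its +y side (x 0, y +30 mm, z 0 in the top half's frame); 60 mm above the bench when home.
- edge_right (a point): The same on its -y side (y -30 mm).
- brick: Tan firebrick used as a weight, 110 mm (x) by 60 mm (y) by 50 mm (z), 0.4 to 0.8 kg; origin at the centre of its underside. It starts lying loose and flat on the top half (its underside 102 mm above the bench), turned a little from it.
- ware_board: Dark wooden ware board fixed on the bench, 260 mm (x) by 140 mm (y) by 15 mm thick; origin at the centre of its underside. A spare brick stands on its +x half; its -x half is free.
- spare_brick: A second, equal brick already lying on the +x half of the ware board, its length roughly across the board; origin at the centre of its underside. Leave it.
- mixing_bowl: White bowl, 120 mm wide, 55 mm high, bystander; origin at the centre of its foot.
- blue_bowl: Blue bowl, 110 mm wide, 55 mm high, bystander; origin at the centre of its foot.
- brush_jar: Terracotta jar of brushes, 68 mm wide, 225 mm high with the brushes, bystander; origin at the centre of its foot.
- glaze_jar: Amber glaze jar with black cap, 60 mm wide, 75 mm high, bystander; origin at the centre of its foot.
- slip_bottle: White bottle with red cap, 54 mm wide, 150 mm high, bystander; origin at the centre of its foot.
- rubber_mallet: Rubber-headed mallet lying on the bench, bystander; origin under its middle.
Mind the look-alikes: they are no part of the job. What is shaped like the mould_top but green is not meant.

How it is judged:
By the outcome, as a careful person would: the job done as asked, in the order asked, and still so for the second after the job is handed in, while the arm keeps its last pose, push and grip.
It also fails if it takes over 56 s, if anything falls off the work surface, if the arm or the gripper's body presses on something with over 40 N, if the wrist force passes 120 N, or if a joint passes its speed limit or range.

## Robot

A 7-joint arm with a two-finger parallel gripper is mounted at the origin on the work surface. World frame = base frame: x ahead of the robot, y to its left, z up, the work surface at z = 0. Lengths are in m, angles in rad, forces in N, time in s.
With the tool pointing down it reaches from about 0.425 to 0.925 m from the base axis. Payload 6.8 kg.
Tool frame: the origin (TCP) lies on the centre line of the jaws, within the pads' length; the fingertips stand 14 mm ahead of it and the grasp point (between the pads) lies 5 mm behind it; z points along the fingers, y is the line along which they close (so a half turn about z gives the same grasp; the last joint's range is limited). The gripper opens to 85 mm and grips with 20 to 120 N. Pads are 22 mm wide; open, the fingers measure 114 mm over their backs; the gripper's body (76 mm by 85 mm) begins 54 mm behind the grasp point. The pads swing forward as they close: fully open they stand 13 mm farther back than shut.
Start: joints at [1.027, 0.477, 0.022, 1.555, -0.011, 1.109, -0.083], TCP at [0.285, -0.612, 0.245] pointing down, gripper open.
Joint ranges: [-2.96, 2.96], [-0.34, 2.1], [-1.41, 1.46], [0.24, 2.44], [-1.37, 4.51], [0.17, 1.92], [-2.96, 2.96]. Speed limits (rad/s): [2.39, 2.39, 3.14, 3.14, 3.14, 3.14, 3.14].

## Interface

Orientations are given as a unit quaternion [w, x, y, z].
In Python, from station import bot gives the robot as it stands. The module is installed in compiled form; this text tells all that it offers.
- The arm moves only by the tool drive_tool, never from a script. Its argument "commands" is a list of rows, each an object with "hand": the opening, from 0 (shut) to 1 (fully open); "translation": the shift along the world's x, y, z in mm, a list of three; "angular": the turn, a rotation vector about the world's x, y, z in rad, a list of three. In form: [{"hand": hand, "translation": [tx, ty, tz], "angular": [ax, ay, az]}, ...]. A call has 1 to 12 rows; each row is the pose to reach, as a shift and turn from the pose commanded when the call began; what a row does not reach only later rows make up. A row lasts 1/8 s, in which the tool goes at most 62.5 mm and 10.7 degrees, less where a joint would pass 70% of its speed; a pose out of reach is approached as far as the arm can. A call with a gripper value outside its range is refused whole. The fingers move at their own pace and stop on an object; "force" is the grip in N (left out, the last holds). Time passes only in rows, so rows that repeat a pose let the fingers close. It gives the time, the measured TCP pose, the force, the opening and the grip force at its end, in the units of the state.
- bot.get_obs(): the state, without advancing time (a new reading comes with each control period).
- bot.read_camera(name): name is "side" or "top"; returns the picture (400x640x3 uint8, red, green, blue); there is no depth.
- bot.camera_model(name): a dict with "fx", "fy", "cx", "cy" (pixels), "k1" (the pictures are not rectified: a ray, as slopes to the right and down, at radius r is drawn at 1 + k1 r^2 times it, then the intrinsics apply), "view" (4x4, takes a point from world to camera coordinates). Camera axes: x right, y up, looking along -z (the intrinsics and any distortion apply to the point x, -y, -z); pixel columns grow to the right and rows downward; lengths in m; the calibration is good to about 2 mm. A picture is of the moment at which its call begins. camera_model takes no time and is no camera call.
- bot.hand_in(): hands the job in; it is judged then, once.
Trained networks look in the newest picture that a camera, given by its name, has taken for a name from the list of things; names that differ only in an ending like _2 or _b are one class to them, and where a whole thing is asked for, a point or a joint stands for the part that bears it (a point fixed in the world has none). Each returns a list of dicts, best first, with "score" (0 to 1); they miss things now and then, are a little off and sometimes report something else, mostly with a low value. They report only what shows in the picture. A call takes as long as a camera call. They do not tell look-alikes from the thing itself.
- bot.find_in(camera, query): "position" ([column, row] in pixels, amid what is visible of it).
- bot.outline_of(camera, query): "pixels" (400x640 bool, what is visible of it) and "position" ([column, row] in pixels, amid what is visible of it).
The state is a dict: "t": time; "q": joint angles; "joint_vel": joint speeds; "joint_torque": joint torques, N m; "eef_pos": TCP position; "tool_rot": TCP orientation; "contact_force": force on the tool from outside, world axes, zero at the start; "torque": the same for the moment, N m; "gripper_width": opening from 0.0 (shut) to 1.0 (fully open); "grasp_force": force on a finger pad.
Only numpy, scipy, OpenCV 4.12 (cv2) and the standard library are available. Lean on these libraries where they do the work, as an engineer would, in place of code of your own. Each camera call takes 0.05 s, during which the arm holds its last target. There are 200 camera calls.

## Working session

There is one attempt and no reset: what is moved stays moved. The work goes in short steps, Python scripts to look and compute and a tool call to move; the robot and the scene stay as the last step left them, time stands still between calls to the robot, and variables do not carry over. Pictures are saved under pics/ and viewed, at most 10 in all, crops included, and the job is handed in when it is done.

Besides the shell and the picture viewer there is one more tool, called after ">>>" in YAML: its name, and indented under it one key for each argument. drive_tool: Moves the arm, as the interface text tells. Its arguments: {"type":"object","properties":{"commands":{"type":"array","items":{"type":"object","properties":{"hand":{"type":"number"},"translation":{"type":"array","items":{"type":"number"}},"angular":{"type":"array","items":{"type":"number"}}}}},"force":{"type":"number"}},"required":["commands"]}

```bash
mkdir -p pics; cat > h.py <<'E'
import numpy as np, cv2
from station import bot
def ray(cam,p):
    m=bot.camera_model(cam); K=np.array([[m['fx'],0,m['cx']],[0,m['fy'],m['cy']],[0,0,1.]])
    u=cv2.undistortPoints(np.array([[p]],float),K,np.array([m['k1'],0,0,0,0.])).ravel() 
    V=np.array(m['view']); R=V[:3,:3]; 
    return -R.T@V[:3,3], R.T@np.array([u[0],-u[1],-1.])
def onz(cam,p,z):
    o,d=ray(cam,p); return o+d*(z-o[2])/d[2]
def tri(ps):
    A=0;b=0
    for c,p in ps:
        o,d=ray(c,p); d=d/np.linalg.norm(d); P=np.eye(3)-np.outer(d,d); A=A+P;b=b+P@o
    return np.linalg.solve(A,b)
def proj(cam,X):
    m=bot.camera_model(cam); V=np.array(m['view']); c=V[:3,:3]@np.array(X)+V[:3,3]
    s=np.array([c[0],-c[1]])/-c[2]; s=s*(1+m['k1']*(s@s)); return s*[m['fx'],m['fy']]+[m['cx'],m['cy']]
def shot(cam,name,crop=None,k=1):
    im=bot.read_camera(cam)[:,:,::-1].copy(); cv2.imwrite('full_%s.png'%cam,im)
    if crop: im=im[crop[1]:crop[3],crop[0]:crop[2]]
    cv2.imwrite('pics/'+name,cv2.resize(im,None,fx=k,fy=k,interpolation=cv2.INTER_CUBIC)); return im
E
python3 - <<'E'
from h import *
for c in('top','side'):
    shot(c,c+'1.png'); m=bot.camera_model(c); print(c,m['k1'],m['fx'],onz(c,(320,200),0))
    V=np.array(m['view']);print(-V[:3,:3].T@V[:3,3])
    for q in('mould_top','mould_lower','brick','ware_board'):
        for r in bot.outline_of(c,q)[:4]:
            M=r['pixels'].astype(np.uint8); rc=cv2.minAreaRect(np.argwhere(M)[:,::-1].astype(np.float32))
            print(c,q,round(r['score'],2),np.round(r['position']),M.sum(),np.round(cv2.boxPoints(rc)).tolist())
print(bot.get_obs())
E
```

```text
top -0.14103719868081718 465.5371098333609 [ 0.52309741 -0.04073531  0.        ]
[ 0.38149976 -0.02127807  1.64608391]
top mould_top 0.83 [388. 289.] 857 [[366.0, 275.0], [383.0, 264.0], [407.0, 304.0], [390.0, 314.0]]
top mould_top 0.82 [344. 220.] 283 [[330.0, 188.0], [347.0, 179.0], [368.0, 220.0], [351.0, 229.0]]
top mould_top 0.74 [271. 128.] 837 [[251.0, 141.0], [276.0, 104.0], [292.0, 115.0], [267.0, 152.0]]
top mould_lower 0.59 [191. 202.] 511 [[165.0, 203.0], [174.0, 183.0], [208.0, 198.0], [200.0, 218.0]]
top mould_lower 0.57 [339. 212.] 709 [[321.0, 186.0], [347.0, 173.0], [373.0, 225.0], [347.0, 238.0]]
top mould_lower 0.47 [344. 218.] 210 [[331.0, 188.0], [346.0, 180.0], [367.0, 220.0], [351.0, 228.0]]
top brick 0.79 [350. 206.] 592 [[334.0, 195.0], [350.0, 184.0], [368.0, 211.0], [353.0, 221.0]]
top ware_board 0.8 [254. 213.] 2382 [[230.0, 241.0], [236.0, 168.0], [277.0, 172.0], [270.0, 244.0]]
side 0.04325646679205942 506.05880359649467 [ 0.51554396 -0.111473    0.        ]
[0.07831433 1.0543296  1.28244033]
side mould_top 0.92 [324. 186.] 524 [[302.0, 172.0], [347.0, 
[... 662 characters left out ...]
y([ 1.02693255,  0.47704872,  0.02241968,  1.5554273 , -0.0114936 ,
        1.10930743, -0.08310601]), 'joint_vel': array([-0.00161648,  0.00056708, -0.00014797, -0.00017623,  0.00130315,
       -0.00069213,  0.00050513]), 'joint_torque': array([-1.45495313e-03, -5.95807564e+01,  1.60461646e+00, -2.81289375e+01,
        1.24073925e-02,  2.56698971e-03,  9.36480546e-06]), 'eef_pos': array([ 0.28491045, -0.61192221,  0.24526405]), 'tool_rot': array([-2.91851163e-05,  9.76362037e-01,  2.16141557e-01, -1.04360427e-05]), 'contact_force': array([ 0.92103654, -0.87917662,  0.66833567]), 'torque': array([-0.02338317,  0.00711846,  0.03567058]), 'grasp_force': 0.0, 'gripper_width': 0.996415125499143}
```

View pics/top1.png

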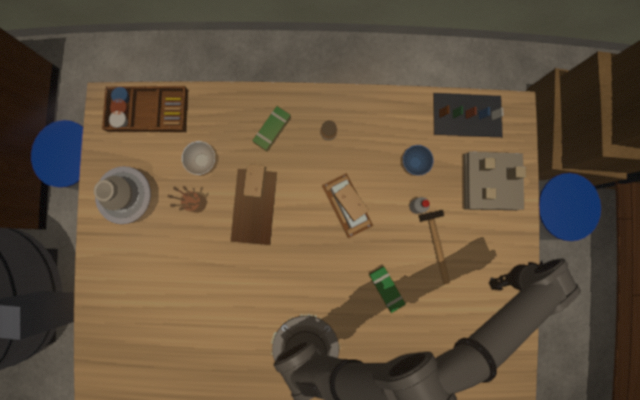

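View pics/side1.png

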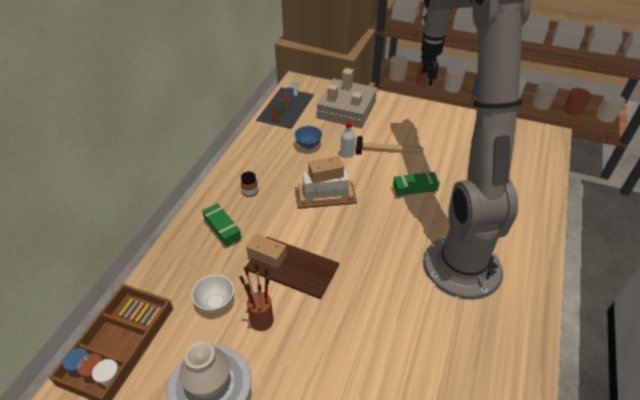

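Top view: the mould with the tan brick is at about (347,205), in its timber cradle. Candidates: for the brick, the tan one on the mould at (350,206) versus the spare on the ware board at (255,180); for the mould top, the white half under the brick at (345,215) versus green look-alikes at (271,128) and (387,288). I choose the brick at (350,206) and the white mould. The side view agrees: brick (322,168), spare (265,250), green ones (222,225) and (415,183). Next I fit poses and check them in a crop.

```bash
cat >> h.py <<'E'
from scipy.optimize import minimize
S=8
def boxpts(p,L,W,H):
    x,y,z,a=p; c,s=np.cos(a),np.sin(a)
    return [[x+c*u*L/2-s*v*W/2, y+s*u*L/2+c*v*W/2, z+w*H] for u in(-1,1) for v in(-1,1) for w in(0,1)]
def hull(cam,P): return cv2.convexHull(np.array([proj(cam,X) for X in P],np.float32)).reshape(-1,2)
def sil(cam,P,roi):
    h=hull(cam,P); m=np.zeros(((roi[3]-roi[1])*S,(roi[2]-roi[0])*S),np.uint8)
    cv2.fillConvexPoly(m,np.round(((h-roi[:2]+.5)*S)*16).astype(np.int32),1,shift=4); return m>0
def fit(masks,p0,dims,fixz=None):
    rois={}; big={}
    for c,M in masks.items():
        yx=np.argwhere(M); a=yx.min(0)-15; b=yx.max(0)+15; rois[c]=(a[1],a[0],b[1],b[0])
        big[c]=cv2.resize(M[a[0]:b[0],a[1]:b[1]].astype(np.float32),None,fx=S,fy=S,interpolation=cv2.INTER_LINEAR)>.5
    def cost(q):
        p=[q[0],q[1],q[3] if fixz is None else fixz,q[2]]; t=0
        for c in masks:
            s=sil(c,boxpts(p,*dims),rois[c]); t+=1-(s&big[c]).sum()/(s|big[c]).sum()
        return t
    q0=[p0[0],p0[1],p0[3]]+([p0[2]] if fixz is None else [])
    sx=np.vstack([q0]+[np.array(q0)+np.eye(len(q0))[i]*[.015,.015,.2,.015][i] for i in range(len(q0))])
    r=minimize(cost,q0,method='Nelder-Mead',options=dict(initial_simplex=sx,xatol=1e-4,fatol=1e-4))
    return r.x,r.fun
def overlay(cam,polys,name,crop,k):
    im=cv2.resize(cv2.imread('full_%s.png'%cam)[crop[1]:crop[3],crop[0]:crop[2]],None,fx=k,fy=k,interpolation=cv2.INTER_CUBIC)
    for P,col in polys:
        cv2.polylines(im,[np.round((hull(cam,P)-crop[:2]+.5)*k).astype(np.int32)],True,col,1)
    return im
E
python3 - <<'E'
from h import *
bm={};wm={};sm={}
for c in('top','side'):
    shot(c,'raw_%s.png'%c)
    rs=bot.outline_of(c,'brick'); t=[350,206] if c=='top' else [322,168]
    bm[c]=min(rs,key=lambda r:np.hypot(*(np.array(r['position'])-t)))['pixels']
    if c=='top':wm[c]=bot.outline_of(c,'ware_board')[0]['pixels']
t=tri([('top',(350,204)),('side',(323,166))]); print('tri brick',t)
pb,f=fit(bm,[t[0],t[1],.102,.6],(.11,.06,.05)); print('brick',pb,f)
pb2,f=fit(bm,[t[0],t[1],.102,.6],(.11,.06,.05),.102); print('brick fixz',pb2,f)
# board edges on top view from corner rectangle
rc=cv2.minAreaRect(np.argwhere(wm['top'])[:,::-1].astype(np.float32)); 
B=[onz('top',p,.015) for p in cv2.boxPoints(rc)]; print('board',np.round(B,3).tolist(), np.mean(B,0))
b0=np.mean(B,0); pw,f=fit(wm,[b0[0],b0[1],0,0.1-np.pi],(.26,.14,.015),0.); print('board',pw,f)
m0=onz('top',(347,205),.06); print(m0)
A=overlay('top',[(boxpts([pb[0],pb[1],pb[3],pb[2]],.11,.06,.05),(0,255,0)),(boxpts([pw[0],pw[1],0,pw[2]],.26,.14,.015),(255,0,0))],'',(220,150,400,260),4)
C=overlay('side',[(boxpts([pb[0],pb[1],pb[3],pb[2]],.11,.06,.05),(0,255,0)),(boxpts([pw[0],pw[1],0,pw[2]],.26,.14,.015),(255,0,0))],'',(230,140,370,310),3)
C=cv2.resize(C,None,fx=.95,fy=.95)
cv2.imwrite('pics/ovA.png',A);cv2.imwrite('pics/ovC.png',C)
E
```

```text
tri brick [ 0.50622911 -0.1344771   0.14406772]
brick [ 0.50654418 -0.14123041  0.65078166  0.10118774] 0.10663078513278579Traceback (most recent call last):
  File "<stdin>", line 10, in <module>
  File "h.py", line 43, in fit
    r=minimize(cost,q0,method='Nelder-Mead',options=dict(initial_simplex=sx,xatol=1e-4,fatol=1e-4))
    res = _minimize_neldermead(fun, x0, args, callback, bounds=bounds,
                               **options)
    fxc = func(xc)
    fx = function(np.copy(x), *(wrapper_args + args))
  File "h.py", line 39, in cost
    s=sil(c,boxpts(p,*dims),rois[c]); t+=1-(s&big[c]).sum()/(s|big[c]).sum()
  File "h.py", line 29, in sil
    h=hull(cam,P); m=np.zeros(((roi[3]-roi[1])*S,(roi[2]-roi[0])*S),np.uint8)
  File "h.py", line 27, in hull
    def hull(cam,P): return cv2.convexHull(np.array([proj(cam,X) for X in P],np.float32)).reshape(-1,2)
                                                     ~~~~^^^^^^^
  File "h.py", line 16, in proj
    m=bot.camera_model(cam); V=np.array(m['view']); c=V[:3,:3]@np.array(X)+V[:3,3]
ValueError: time passes only in moves, steps and waits
```

```bash
sed -i "s/^from station import bot/from station import bot as _b\nfrom functools import lru_cache\nclass _W:\n    def __getattr__(s,n): return getattr(_b,n)\n    @lru_cache(None)\n    def camera_model(s,c): return _b.camera_model(c)\nbot=_W()/" h.py
python3 - <<'E'
from h import *
bm={};wm={};sm={}
for c in('top','side'):
    shot(c,'raw_%s.png'%c)
    rs=bot.outline_of(c,'brick'); t=[350,206] if c=='top' else [322,168]
    bm[c]=min(rs,key=lambda r:np.hypot(*(np.array(r['position'])-t)))['pixels']
    if c=='top':wm[c]=bot.outline_of(c,'ware_board')[0]['pixels']
t=[.5065,-.141]
pb,f=fit(bm,[t[0],t[1],.102,.6],(.11,.06,.05)); print('brick',pb,f)
pb2,f=fit(bm,[t[0],t[1],.102,.6],(.11,.06,.05),.102); print('brick fixz',pb2,f)
rc=cv2.minAreaRect(np.argwhere(wm['top'])[:,::-1].astype(np.float32)); 
B=[onz('top',p,.015) for p in cv2.boxPoints(rc)]; print('board',np.round(B,3).tolist(), np.mean(B,0))
b0=np.mean(B,0); pw,f=fit(wm,[b0[0],b0[1],0,-.09],(.26,.14,.015),0.); print('board',pw,f)
pl=[(boxpts([pb[0],pb[1],pb[3],pb[2]],.11,.06,.05),(0,255,0)),(boxpts([pw[0],pw[1],0,pw[2]],.26,.14,.015),(255,0,0))]
A=overlay('top',pl,'',(220,150,400,260),4)
C=overlay('side',pl,'',(230,140,370,310),3)
cv2.imwrite('pics/ovA.png',A);cv2.imwrite('pics/ovC.png',C)
E
```

```text
brick [ 0.50670481 -0.14074922  0.63150085  0.10169104] 0.09884386195773298
brick fixz [ 0.50654127 -0.14073819  0.63753447] 0.09826727710489569
board [[0.37, 0.276, 0.015], [0.633, 0.258, 0.015], [0.62, 0.111, 0.015], [0.358, 0.131, 0.015]] [0.4952446  0.19399541 0.015     ]
board [ 0.49464628  0.19517218 -0.07078597] 0.197295582234008
```

View pics/ovA.png

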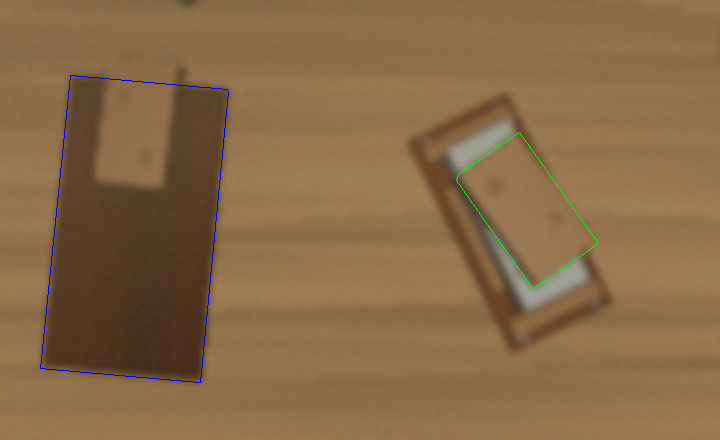

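View pics/ovC.png

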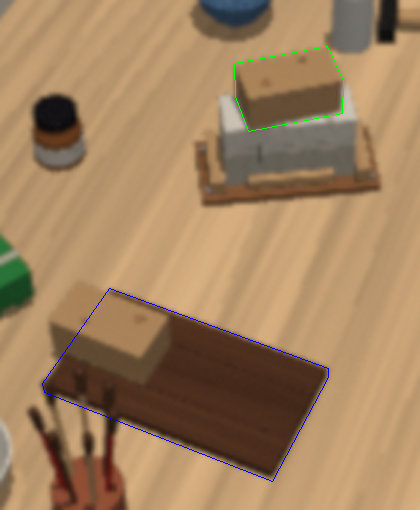

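Green outline matches the brick in both views (underside at 101.7 mm against 102 expected). Blue matches the ware board, with the spare brick at its +x (upper) end and the lower half free. Moving above the brick.

>>> drive_tool:
  commands:
    - {"hand":1,"translation":[20,42,10],"angular":[0,0,0.02]}
    - {"hand":1,"translation":[44,94,10],"angular":[0,0,0.06]}
    - {"hand":1,"translation":[66,141,10],"angular":[0,0,0.1]}
    - {"hand":1,"translation":[88,188,10],"angular":[0,0,0.14]}
    - {"hand":1,"translation":[110,235,10],"angular":[0,0,0.18]}
    - {"hand":1,"translation":[132,282,10],"angular":[0,0,0.2]}
    - {"hand":1,"translation":[154,329,10],"angular":[0,0,0.2]}
    - {"hand":1,"translation":[176,376,10],"angular":[0,0,0.2]}
    - {"hand":1,"translation":[198,423,5],"angular":[0,0,0.2]}
    - {"hand":1,"translation":[215,457,0],"angular":[0,0,0.2]}
    - {"hand":1,"translation":[221.7,471.2,-5],"angular":[0,0,0.2]}
    - {"hand":1,"translation":[221.7,471.2,-20],"angular":[0,0,0.2]}
  force: 60

```text
t: 2.5
eef_pos: [0.5073, -0.1407, 0.2253]
tool_rot: [0.001, 0.95, 0.313, 0.001]
contact_force: [-0.2, -0.0, -0.1]
gripper_width: 1.002
grasp_force: 0.0
```

>>> drive_tool:
  commands:
    - {"hand":1,"translation":[0,0,-35],"angular":[0,0,0]}
    - {"hand":1,"translation":[0,0,-70],"angular":[0,0,0]}
    - {"hand":1,"translation":[0,0,-90],"angular":[0,0,0]}
    - {"hand":1,"translation":[0,0,-100],"angular":[0,0,0]}
    - {"hand":0,"translation":[0,0,-100],"angular":[0,0,0]}
    - {"hand":0,"translation":[0,0,-100],"angular":[0,0,0]}
    - {"hand":0,"translation":[0,0,-100],"angular":[0,0,0]}
    - {"hand":0,"translation":[0,0,-100],"angular":[0,0,0]}
    - {"hand":0,"translation":[0,0,-100],"angular":[0,0,0]}
    - {"hand":0,"translation":[0,0,-100],"angular":[0,0,0]}
    - {"hand":0,"translation":[0,0,-100],"angular":[0,0,0]}
    - {"hand":0,"translation":[0,0,-100],"angular":[0,0,0]}
  force: 60

```text
t: 4.0
eef_pos: [0.5068, -0.1412, 0.1259]
tool_rot: [0.0, 0.95, 0.312, 0.0]
contact_force: [-1.7, -2.8, 5.8]
gripper_width: 0.698
grasp_force: 66.9
```

>>> drive_tool:
  commands:
    - {"hand":0,"translation":[0,0,3],"angular":[0,0,0]}
    - {"hand":0,"translation":[0,0,12],"angular":[0,0,0]}
    - {"hand":0,"translation":[0,0,30],"angular":[0,0,0]}
    - {"hand":0,"translation":[0,0,50],"angular":[0,0,0]}
    - {"hand":0,"translation":[0,0,60],"angular":[0,0,0]}
    - {"hand":0,"translation":[0,0,60],"angular":[0,0,0]}

```text
t: 4.75
eef_pos: [0.507, -0.1406, 0.1858]
tool_rot: [0.0, 0.95, 0.313, 0.001]
contact_force: [-0.5, -0.9, -6.1]
gripper_width: 0.694
grasp_force: 66.0
```

```bash
python3 - <<'E'
from h import *
A=shot('top','l_t.png',(220,150,400,260),4); C=shot('side','l_s.png',(230,110,370,310),3)
o=bot.get_obs();print(o['contact_force'],o['eef_pos'],o['gripper_width'])
for c in('top','side'):
  for q in('mould_top',):
    for r in bot.outline_of(c,q): print(c,q,round(r['score'],2),np.round(r['position']),r['pixels'].sum())
E
```

```text
[ 0.0433092 -0.6489119 -5.1148203] [ 0.50615711 -0.14056964  0.18470099] 0.6947690999442946
top mould_top 0.85 [395. 294.] 426
top mould_top 0.65 [270. 129.] 883
top mould_top 0.5 [334. 192.] 33
side mould_top 0.91 [323. 182.] 904
side mould_top 0.63 [416. 182.] 841
side mould_top 0.61 [223. 225.] 856
side mould_top 0.56 [306. 139.] 405
```

View pics/l_s.png

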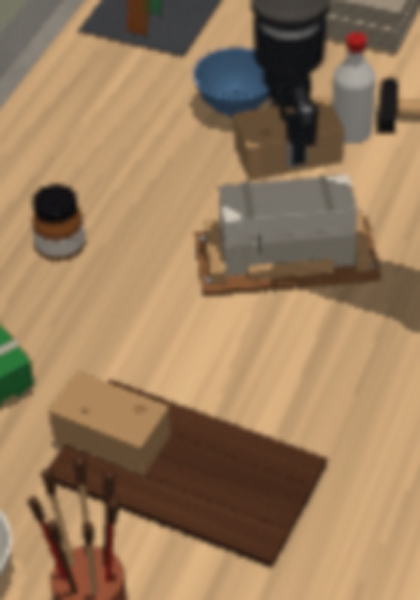

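Brick lifted cleanly (about 0.55 kg), gripped at its middle. The mould top stayed home (side crop, about (285,225)). The spare's near end is well clear of the free half. Carrying the brick over.

>>> drive_tool:
  commands:
    - {"hand":0,"translation":[-4,18,5],"angular":[0,0,0.05]}
    - {"hand":0,"translation":[-13,57,10],"angular":[0,0,0.15]}
    - {"hand":0,"translation":[-23,100,10],"angular":[0,0,0.26]}
    - {"hand":0,"translation":[-33,145,10],"angular":[0,0,0.38]}
    - {"hand":0,"translation":[-43,190,10],"angular":[0,0,0.5]}
    - {"hand":0,"translation":[-53,235,10],"angular":[0,0,0.62]}
    - {"hand":0,"translation":[-63,278,5],"angular":[0,0,0.73]}
    - {"hand":0,"translation":[-70,312,0],"angular":[0,0,0.82]}
    - {"hand":0,"translation":[-75,333,-10],"angular":[0,0,0.866]}
    - {"hand":0,"translation":[-77,341,-35],"angular":[0,0,0.866]}
    - {"hand":0,"translation":[-77,341,-65],"angular":[0,0,0.866]}
    - {"hand":0,"translation":[-77,341,-95],"angular":[0,0,0.866]}

```text
t: 6.45
eef_pos: [0.429, 0.2013, 0.0897]
tool_rot: [-0.0, 0.73, 0.683, 0.0]
contact_force: [0.2, -0.1, -5.0]
gripper_width: 0.692
grasp_force: 66.2
```

>>> drive_tool:
  commands:
    - {"hand":0,"translation":[0,0,-25],"angular":[0,0,0]}
    - {"hand":0,"translation":[0,0,-42],"angular":[0,0,0]}
    - {"hand":0,"translation":[0,0,-48],"angular":[0,0,0]}
    - {"hand":0,"translation":[0,0,-51],"angular":[0,0,0]}
    - {"hand":0,"translation":[0,0,-52],"angular":[0,0,0]}
    - {"hand":0,"translation":[0,0,-52],"angular":[0,0,0]}

```text
t: 7.2
eef_pos: [0.4301, 0.2006, 0.0389]
tool_rot: [0.0, 0.731, 0.682, 0.001]
contact_force: [0.2, 0.5, -3.1]
gripper_width: 0.698
grasp_force: 66.3
```

>>> drive_tool:
  commands:
    - {"hand":0,"translation":[0,0,-0.5],"angular":[0,0,0]}
    - {"hand":0,"translation":[0,0,-1],"angular":[0,0,0]}
    - {"hand":0,"translation":[0,0,-1],"angular":[0,0,0]}

```text
t: 7.58
eef_pos: [0.4301, 0.2006, 0.0388]
tool_rot: [0.001, 0.731, 0.682, 0.0]
contact_force: [-4.3, -2.9, 14.6]
gripper_width: 0.696
grasp_force: 68.6
```

>>> drive_tool:
  commands:
    - {"hand":0,"translation":[0,0,0.6],"angular":[0,0,0]}
    - {"hand":1,"translation":[0,0,0.6],"angular":[0,0,0]}
    - {"hand":1,"translation":[0,0,0.6],"angular":[0,0,0]}
    - {"hand":1,"translation":[0,0,0.6],"angular":[0,0,0]}
    - {"hand":1,"translation":[0,0,0.6],"angular":[0,0,0]}
    - {"hand":1,"translation":[0,0,10],"angular":[0,0,0]}
    - {"hand":1,"translation":[0,0,40],"angular":[0,0,0]}
    - {"hand":1,"translation":[0,0,80],"angular":[0,0,0]}
    - {"hand":1,"translation":[0,0,120],"angular":[0,0,0]}
    - {"hand":1,"translation":[-5,40,150],"angular":[0,0,0]}
    - {"hand":1,"translation":[-5,60,155],"angular":[0,0,0]}

```text
t: 8.95
eef_pos: [0.4253, 0.2629, 0.1951]
tool_rot: [0.0, 0.731, 0.683, 0.003]
contact_force: [0.5, -0.2, -0.9]
gripper_width: 0.998
grasp_force: 0.0
```

```bash
python3 - <<'E'
from h import *
mm={}
for c,t in(('top',(341,206)),('side',(323,182))):
    shot(c,'n_%s.png'%c)
    rs=bot.outline_of(c,'mould_top'); r=min(rs,key=lambda r:np.hypot(*(np.array(r['position'])-t))); mm[c]=r['pixels']; print(c,r['score'],r['position'],r['pixels'].sum())
o=bot.get_obs();print(o['eef_pos'],o['gripper_width'])
p,f=fit(mm,[.50,-.137,.06,.46],(.152,.06,.042)); print('mt',p,f)
for c in mm: print(c,fit({c:mm[c]},[.50,-.137,.06,.46],(.152,.06,.042),.06))
bq=boxpts([.430,.200,.015,1.5],.11,.06,.05)
pl=[(boxpts([p[0],p[1],p[3],p[2]],.152,.06,.042),(0,255,0)),(bq,(255,255,0))]
A=overlay('top',pl,'',(220,150,400,260),4)
C=overlay('side',pl,'',(230,140,370,310),3)
C=cv2.resize(C,(360,440)); cv2.imwrite('pics/ovM.png',np.hstack([A[:,:][:, 0:720],C])[:, :1080]); 
cv2.imwrite('pics/ovM.png',cv2.resize(np.hstack([A,C]),(798,325)))
E
```

```text
top 0.78 [343.9, 205.5] 801
side 0.72 [332.6, 183.6] 456
[0.42410731 0.25923917 0.19114726] 0.9976808382160139
mt [ 0.50607147 -0.13790576  0.51023311  0.05489139] 0.5922040485842988
top (array([ 0.50448922, -0.13722294,  0.49973102]), np.float64(0.07890713527708326))
side (array([ 0.50092103, -0.13817583,  0.43534433]), np.float64(0.5171561717441417))
```

View pics/ovM.png

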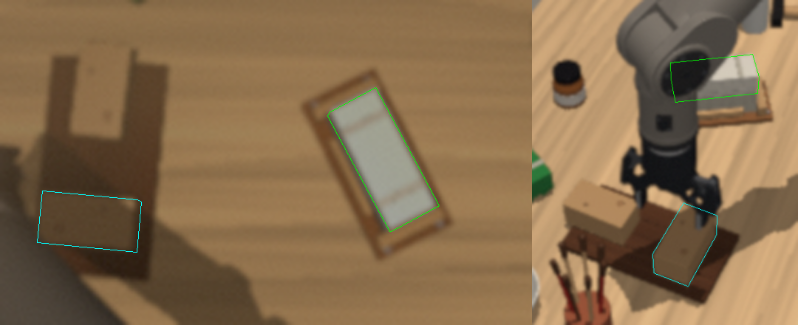

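Brick lies flat on the free half as predicted (cyan matches). The mould top (light, white) is well fitted from the top view, but the arm hides it from the side. I'll move above it and then refit with the side view.

```bash
python3 - <<'E'
from h import *
bot.read_camera('top'); rs=bot.outline_of('top','mould_top'); r=min(rs,key=lambda r:np.hypot(*(np.array(r['position'])-(344,205)))); np.save('mt_top.npy',r['pixels'])
print(r['score'],fit({'top':r['pixels']},[.50,-.137,.06,.46],(.152,.06,.042),.06))
rs=bot.outline_of('top','mould_lower')
for r in rs: print('lower',r['score'],r['position'],r['pixels'].sum())
# cradle board rectangle via colour contrast is skipped; edges of white top
im=cv2.imread('full_top.png'); hsv=cv2.cvtColor(im,cv2.COLOR_BGR2HSV); m=(hsv[...,1]<70)&(hsv[...,2]>110); k=np.zeros_like(m); k[165:235,325:375]=m[165:235,325:375]
print(k.sum(),fit({'top':k},[.50,-.137,.06,.46],(.152,.06,.042),.06))
E
```

```text
0.91 (array([ 0.50460795, -0.13812523,  0.50424514]), np.float64(0.03951410220608764))
lower 0.89 [340.4, 213.0] 802
829 (array([ 0.5069037 , -0.13801742,  0.48421459]), np.float64(0.051550088755805024))
```

>>> drive_tool:
  commands:
    - {"hand":1,"translation":[4,-18,5],"angular":[0,0,-0.05]}
    - {"hand":1,"translation":[13,-60,10],"angular":[0,0,-0.16]}
    - {"hand":1,"translation":[23,-110,10],"angular":[0,0,-0.3]}
    - {"hand":1,"translation":[33,-160,10],"angular":[0,0,-0.44]}
    - {"hand":1,"translation":[43,-210,10],"angular":[0,0,-0.58]}
    - {"hand":1,"translation":[53,-260,10],"angular":[0,0,-0.72]}
    - {"hand":1,"translation":[63,-310,10],"angular":[0,0,-0.86]}
    - {"hand":1,"translation":[72,-355,10],"angular":[0,0,-0.98]}
    - {"hand":1,"translation":[78,-385,10],"angular":[0,0,-1.0]}
    - {"hand":1,"translation":[80,-398,10],"angular":[0,0,-1.0]}
    - {"hand":1,"translation":[80,-398,10],"angular":[0,0,-1.0]}

```text
t: 10.68
eef_pos: [0.504, -0.1386, 0.2022]
tool_rot: [-0.0, 0.969, 0.247, -0.0]
contact_force: [0.3, -0.0, 0.9]
gripper_width: 0.995
grasp_force: 0.0
```

```bash
python3 - <<'E'
from h import *
im=shot('side','x.png')
rs=bot.outline_of('side','mould_top')
r=min(rs,key=lambda r:np.hypot(*(np.array(r['position'])-(323,182)))); print(r['score'],r['position'],r['pixels'].sum())
T=np.load('mt_top.npy'); mm={'top':T,'side':r['pixels']}
p,f=fit(mm,[.50,-.137,.06,.48],(.152,.06,.042)); print('z free',p,f)
q,f=fit(mm,[.50,-.137,.06,.48],(.152,.06,.042),.06); print('z .06',q,f)
q2,f=fit({'side':r['pixels']},[.50,-.137,.06,.48],(.152,.06,.042),.06); print('side',q2,f)
A=overlay('side',[(boxpts([q[0],q[1],.06,q[2]],.152,.06,.042),(0,255,0))],'',(280,140,370,220),8); cv2.imwrite('pics/sM.png',A)
print(bot.get_obs()['eef_pos'],bot.get_obs()['tool_rot'])
E
```

```text
0.98 [324.9, 179.7] 905
z free [ 0.5054828  -0.13806735  0.5016956   0.05811238] 0.09357120896467175
z .06 [ 0.50543317 -0.13730781  0.49948612] 0.09862684019171708
side [ 0.50595366 -0.13628108  0.47900909] 0.04674639175257733
[ 0.50432091 -0.13653314  0.20230379] [-3.45040770e-04  9.68537707e-01  2.48866609e-01 -4.66626052e-05]
```

View pics/sM.png

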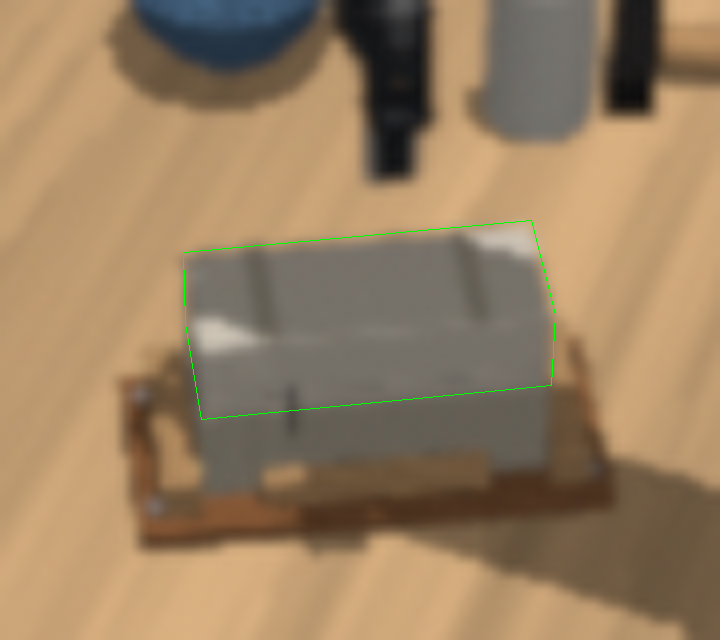

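Green box matches the mould top in both views (underside about 58–60 mm; yaw about 0.495). Descending to grip it across its width.

>>> drive_tool:
  commands:
    - {"hand":1,"translation":[1,0,-40],"angular":[0,0,-0.006]}
    - {"hand":1,"translation":[1,0,-80],"angular":[0,0,-0.006]}
    - {"hand":1,"translation":[1,0,-110],"angular":[0,0,-0.006]}
    - {"hand":1,"translation":[1,0,-125],"angular":[0,0,-0.006]}
    - {"hand":1,"translation":[1,0,-125],"angular":[0,0,-0.006]}
    - {"hand":0,"translation":[1,0,-125],"angular":[0,0,-0.006]}
    - {"hand":0,"translation":[1,0,-125],"angular":[0,0,-0.006]}
    - {"hand":0,"translation":[1,0,-125],"angular":[0,0,-0.006]}
    - {"hand":0,"translation":[1,0,-125],"angular":[0,0,-0.006]}
    - {"hand":0,"translation":[1,0,-125],"angular":[0,0,-0.006]}
    - {"hand":0,"translation":[1,0,-125],"angular":[0,0,-0.006]}
  force: 100

```text
t: 12.15
eef_pos: [0.5064, -0.1373, 0.079]
tool_rot: [0.0, 0.969, 0.245, 0.001]
contact_force: [-2.8, 1.7, 7.6]
gripper_width: 0.689
grasp_force: 108.3
```

>>> drive_tool:
  commands:
    - {"hand":0,"translation":[0.27,-0.5,0.9],"angular":[0.0264,0.0143,0]}
    - {"hand":0,"translation":[0.54,-1.0,1.77],"angular":[0.0528,0.0286,0]}
    - {"hand":0,"translation":[0.54,-1.0,1.77],"angular":[0.0528,0.0286,0]}

```text
t: 12.52
eef_pos: [0.5071, -0.1386, 0.0806]
tool_rot: [-0.03, 0.969, 0.245, -0.007]
contact_force: [-3.4, 2.7, 11.1]
gripper_width: 0.686
grasp_force: 108.7
```

```bash
cat >> h.py <<'E'
from scipy.spatial.transform import Rotation as Ro
def tilt():
    o=bot.get_obs(); q=o['tool_rot']; R=Ro.from_quat([q[1],q[2],q[3],q[0]])
    R0=Ro.from_quat([np.cos(.248),np.sin(.248),0,0]); d=(R*R0.inv()).as_rotvec()
    u=np.array([np.cos(.496),np.sin(.496),0]); v=np.array([-u[1],u[0],0])
    e=np.array(o['eef_pos'])
    print('t',round(o['t'],2),'rock',round(d@u,4),'pitch',round(d@v,4),'yaw',round(d[2],4),'pos',np.round(e,4),'f',np.round(o['contact_force'],1),'m',np.round(o['torque'],2),o['gripper_width'].round(3))
E
python3 -c "
from h import *
tilt()"
```

```text
Traceback (most recent call last):
  File "h.py", line 62, in tilt
    print('t',round(o['t'],2),'rock',round(d@u,4),'pitch',round(d@v,4),'yaw',round(d[2],4),'pos',np.round(e,4),'f',np.round(o['contact_force'],1),'m',np.round(o['torque'],2),o['gripper_width'].round(3))
                                                                                                                                                                              ^^^^^^^^^^^^^^^^^^^^^^^^
AttributeError: 'float' object has no attribute 'round'
```

>>> drive_tool:
  commands:
    - {"hand":0,"translation":[0.27,-0.5,0.8],"angular":[0.0242,0.013,0]}
    - {"hand":0,"translation":[0.54,-1.0,1.55],"angular":[0.0483,0.0261,0]}
    - {"hand":0,"translation":[0.54,-1.0,1.55],"angular":[0.0483,0.0261,0]}

```text
t: 12.9
eef_pos: [0.5078, -0.1399, 0.0821]
tool_rot: [-0.056, 0.968, 0.245, -0.013]
contact_force: [-3.1, 1.9, 7.9]
gripper_width: 0.686
grasp_force: 108.3
```

```bash
sed -i "s/,o\['gripper_width'\].round(3))/)/" h.py; python3 -c "
from h import *
tilt(); shot('side','rockL.png',(280,140,370,220),8)"
```

```text
t 12.9 rock 0.115 pitch -0.002 yaw -0.0006 pos [ 0.5078 -0.1399  0.0821] f [-3.1  1.9  7.9] m [0.18 0.23 0.01]
```

View pics/rockL.png

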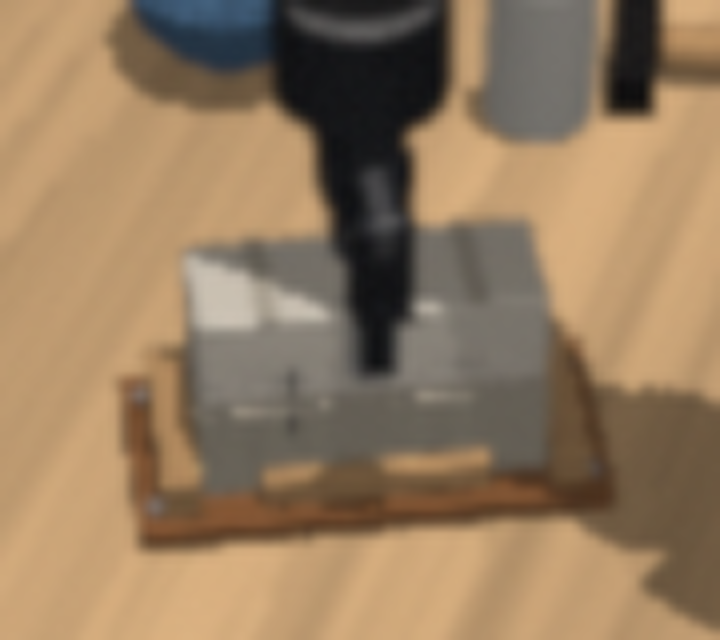

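The joint has opened on the near (+y) side (bright slits at about row 405), so the rock works. Letting it back, then raising the other edge.

>>> drive_tool:
  commands:
    - {"hand":0,"translation":[-0.54,1.0,-1.6],"angular":[-0.05,-0.027,0]}
    - {"hand":0,"translation":[-1.08,2.0,-3.4],"angular":[-0.1011,-0.0547,0]}
    - {"hand":0,"translation":[-1.08,2.0,-3.5],"angular":[-0.1011,-0.0547,0]}
    - {"hand":0,"translation":[-1.08,2.0,-3.5],"angular":[-0.1011,-0.0547,0]}

```text
t: 13.45
eef_pos: [0.5064, -0.1371, 0.079]
tool_rot: [-0.0, 0.969, 0.246, 0.001]
contact_force: [-5.5, 4.2, 14.6]
gripper_width: 0.69
grasp_force: 109.3
```

```bash
python3 -c "
from h import *
tilt()"
```

```text
t 13.45 rock -0.0002 pitch -0.0016 yaw 0.0001 pos [ 0.5064 -0.1371  0.079 ] f [-5.5  4.2 14.6] m [ 0.62  0.83 -0.06]
```

>>> drive_tool:
  commands:
    - {"hand":0,"translation":[-0.54,1.0,1.9],"angular":[-0.0528,-0.0286,0]}
    - {"hand":0,"translation":[-1.08,2.0,3.4],"angular":[-0.1011,-0.0547,0]}
    - {"hand":0,"translation":[-1.08,2.0,3.4],"angular":[-0.1011,-0.0547,0]}
    - {"hand":0,"translation":[-1.08,2.0,3.4],"angular":[-0.1011,-0.0547,0]}

```text
t: 13.95
eef_pos: [0.5051, -0.1344, 0.082]
tool_rot: [0.055, 0.968, 0.245, 0.015]
contact_force: [-4.4, 4.8, 14.7]
gripper_width: 0.688
grasp_force: 109.4
```

```bash
python3 -c "
from h import *
tilt(); shot('side','rockR.png',(280,140,370,220),8)"
```

```text
t 13.95 rock -0.1143 pitch -0.0013 yaw 0.0005 pos [ 0.5051 -0.1344  0.082 ] f [-4.4  4.8 14.7] m [ 1.32  1.12 -0.05]
```

View pics/rockR.png

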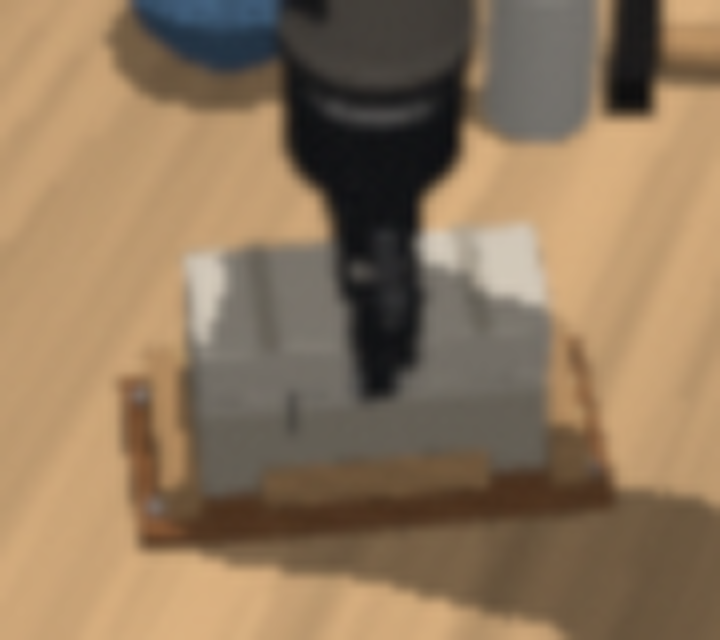

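The top face now tilts towards the camera: the far (−y) edge is up and the near joint closed. Repeating the cycle.

>>> drive_tool:
  commands:
    - {"hand":0,"translation":[0.54,-1.0,-1.6],"angular":[0.05,0.027,0]}
    - {"hand":0,"translation":[1.08,-2.0,-3.4],"angular":[0.1011,0.0547,0]}
    - {"hand":0,"translation":[1.08,-2.0,-3.4],"angular":[0.1011,0.0547,0]}
    - {"hand":0,"translation":[1.08,-2.0,-3.4],"angular":[0.1011,0.0547,0]}
    - {"hand":0,"translation":[1.6,-3.0,-1.6],"angular":[0.154,0.0833,0]}
    - {"hand":0,"translation":[2.16,-4.0,0],"angular":[0.2022,0.1094,0]}
    - {"hand":0,"translation":[2.16,-4.0,0],"angular":[0.2022,0.1094,0]}
    - {"hand":0,"translation":[2.16,-4.0,0],"angular":[0.2022,0.1094,0]}
    - {"hand":0,"translation":[1.6,-3.0,-1.6],"angular":[0.154,0.0833,0]}
    - {"hand":0,"translation":[1.08,-2.0,-3.4],"angular":[0.1011,0.0547,0]}
    - {"hand":0,"translation":[1.08,-2.0,-3.4],"angular":[0.1011,0.0547,0]}
    - {"hand":0,"translation":[1.08,-2.0,-3.4],"angular":[0.1011,0.0547,0]}

```text
t: 15.5
eef_pos: [0.5069, -0.137, 0.079]
tool_rot: [-0.0, 0.969, 0.246, 0.001]
contact_force: [-4.5, 4.4, 13.8]
gripper_width: 0.687
grasp_force: 110.1
```

```bash
python3 -c "
from h import *
tilt()"
```

```text
t 15.5 rock -0.0006 pitch -0.0023 yaw 0.0005 pos [ 0.5069 -0.137   0.079 ] f [-4.5  4.4 13.8] m [ 0.62  0.56 -0.06]
```

>>> drive_tool:
  commands:
    - {"hand":0,"translation":[-0.54,1.0,1.8],"angular":[-0.0528,-0.0286,0]}
    - {"hand":0,"translation":[-1.08,2.0,3.35],"angular":[-0.1011,-0.0547,0]}
    - {"hand":0,"translation":[-1.08,2.0,3.35],"angular":[-0.1011,-0.0547,0]}
    - {"hand":0,"translation":[-1.08,2.0,3.35],"angular":[-0.1011,-0.0547,0]}
    - {"hand":0,"translation":[-0.54,1.0,1.8],"angular":[-0.0528,-0.0286,0]}
    - {"hand":0,"translation":[0,0,0],"angular":[0,0,0]}
    - {"hand":0,"translation":[0,0,0],"angular":[0,0,0]}
    - {"hand":0,"translation":[0,0,0],"angular":[0,0,0]}

```text
t: 16.5
eef_pos: [0.5071, -0.1372, 0.079]
tool_rot: [-0.0, 0.969, 0.245, 0.001]
contact_force: [-2.8, 4.3, 13.2]
gripper_width: 0.694
grasp_force: 110.4
```

```bash
python3 -c "
from h import *
tilt()"
```

```text
t 16.5 rock -0.0003 pitch -0.0027 yaw -0.0002 pos [ 0.5071 -0.1372  0.079 ] f [-2.8  4.3 13.2] m [ 0.63  0.51 -0.12]
```

>>> drive_tool:
  commands:
    - {"hand":0,"translation":[0.54,-1.0,1.8],"angular":[0.0528,0.0286,0]}
    - {"hand":0,"translation":[1.08,-2.0,3.35],"angular":[0.1011,0.0547,0]}
    - {"hand":0,"translation":[1.08,-2.0,3.35],"angular":[0.1011,0.0547,0]}
    - {"hand":0,"translation":[0.54,-1.0,1.7],"angular":[0.0528,0.0286,0]}
    - {"hand":0,"translation":[0,0,0],"angular":[0,0,0]}
    - {"hand":0,"translation":[0,0,0],"angular":[0,0,0]}
    - {"hand":0,"translation":[-0.54,1.0,1.8],"angular":[-0.0528,-0.0286,0]}
    - {"hand":0,"translation":[-1.08,2.0,3.35],"angular":[-0.1011,-0.0547,0]}
    - {"hand":0,"translation":[-1.08,2.0,3.35],"angular":[-0.1011,-0.0547,0]}
    - {"hand":0,"translation":[-0.54,1.0,1.7],"angular":[-0.0528,-0.0286,0]}
    - {"hand":0,"translation":[0,0,0],"angular":[0,0,0]}
    - {"hand":0,"translation":[0,0,0],"angular":[0,0,0]}

```text
t: 18.0
eef_pos: [0.5073, -0.1372, 0.0791]
tool_rot: [-0.001, 0.969, 0.245, 0.001]
contact_force: [-4.0, 4.9, 14.2]
gripper_width: 0.688
grasp_force: 111.3
```

>>> drive_tool:
  commands:
    - {"hand":0,"translation":[0,0,1],"angular":[0,0,0]}
    - {"hand":0,"translation":[0,0,2],"angular":[0,0,0]}
    - {"hand":0,"translation":[0,0,3],"angular":[0,0,0]}
    - {"hand":0,"translation":[0,0,4.5],"angular":[0,0,0]}
    - {"hand":0,"translation":[0,0,6],"angular":[0,0,0]}
    - {"hand":0,"translation":[0,0,8],"angular":[0,0,0]}

```text
t: 18.75
eef_pos: [0.5051, -0.138, 0.0846]
tool_rot: [-0.0, 0.969, 0.245, -0.001]
contact_force: [4.0, 0.9, -14.0]
gripper_width: 0.687
grasp_force: 109.8
```

```bash
python3 -c "
from h import *
tilt()"
```

```text
t 18.75 rock 0.0006 pitch 0.001 yaw -0.0005 pos [ 0.5051 -0.138   0.0846] f [  4.    0.9 -14. ] m [ 0.01 -0.95 -0.01]
```

>>> drive_tool:
  commands:
    - {"hand":0,"translation":[0,0,2],"angular":[0,0,0]}
    - {"hand":0,"translation":[0,0,4.5],"angular":[0,0,0]}
    - {"hand":0,"translation":[0,0,7],"angular":[0,0,0]}
    - {"hand":0,"translation":[0,0,10],"angular":[0,0,0]}
    - {"hand":0,"translation":[0,0,13],"angular":[0,0,0]}
    - {"hand":0,"translation":[0,0,16],"angular":[0,0,0]}
    - {"hand":0,"translation":[0,0,18.5],"angular":[0,0,0]}
    - {"hand":0,"translation":[0,0,19],"angular":[0,0,0]}
    - {"hand":0,"translation":[0,0,19],"angular":[0,0,0]}
    - {"hand":0,"translation":[0,0,19],"angular":[0,0,0]}

```text
t: 20.0
eef_pos: [0.5055, -0.1377, 0.104]
tool_rot: [-0.0, 0.969, 0.245, -0.0]
contact_force: [-0.4, -0.1, -5.6]
gripper_width: 0.688
grasp_force: 110.4
```

```bash
python3 - <<'E'
from h import *
tilt()
im=shot('side','fin.png',(220,130,380,310),3)
rs=bot.outline_of('side','mould_top'); r=min(rs,key=lambda r:np.hypot(*(np.array(r['position'])-(323,175)))); print(r['score'],r['position'],r['pixels'].sum())
print(fit({'side':r['pixels']},[.505,-.137,.085,.48],(.152,.06,.042),.085))
tilt()
E
```

```text
t 20.0 rock 0.0002 pitch 0.0002 yaw -0.0002 pos [ 0.5055 -0.1377  0.104 ] f [-0.4 -0.1 -5.6] m [ 0.06  0.02 -0.05]
0.84 [321.0, 178.1] 767
(array([ 0.50521458, -0.13504913,  0.45140876]), np.float64(0.2282827959399315))
t 20.1 rock 0.0001 pitch 0.0002 yaw -0.0002 pos [ 0.5056 -0.1377  0.104 ] f [-0.  -0.3 -4.8] m [0.02 0.04 0.01]
```

View pics/fin.png

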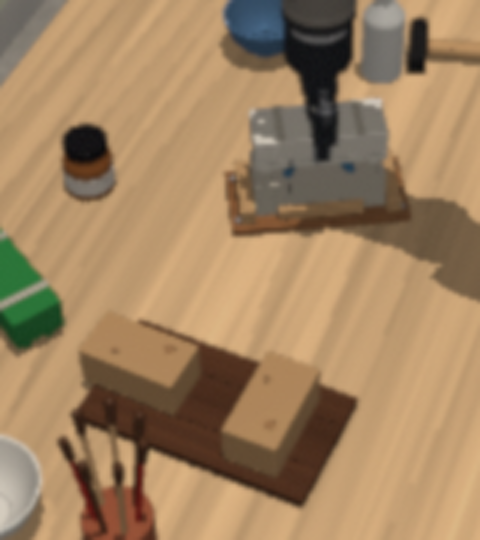

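The top half is held level about 25 mm up, with the blue pattern showing in the gap at about (310,170). The brick lies flat on the board's free half at about (272,410), and the rest is undisturbed. A 1 mm trim, then I hand in.

>>> drive_tool:
  commands:
    - {"hand":0,"translation":[0.5,0.3,0],"angular":[0,0,0]}
    - {"hand":0,"translation":[1,0.5,0],"angular":[0,0,0]}
    - {"hand":0,"translation":[1,0.5,0],"angular":[0,0,0]}
    - {"hand":0,"translation":[1,0.5,0],"angular":[0,0,0]}

```text
t: 20.6
eef_pos: [0.5066, -0.1372, 0.1041]
tool_rot: [0.0, 0.969, 0.245, 0.0]
contact_force: [0.2, 0.2, -4.7]
gripper_width: 0.688
grasp_force: 110.4
```

```bash
python3 -c "
from h import *
tilt(); print(bot.hand_in())"
```

```text
t 20.6 rock -0.0 pitch 0.0 yaw -0.0002 pos [ 0.5066 -0.1372  0.1041] f [ 0.2  0.2 -4.7] m [ 0.06 -0.02  0.03]
the job is handed in; nothing more can be done
None
```

I handed the job in at 20.6 s: the brick lies flat on the free half of the ware board, the mould top was rocked three times each way (about 7 mm per edge), and it is held level about 25 mm above the lower half.

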